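# Start up the gas analyser

### The arm

A 6-joint arm with a two-finger parallel gripper is mounted at the origin on the work surface. World frame = base frame: x ahead of the robot, y to its left, z up, the work surface at z = 0. Lengths are in m, angles in rad, forces in N, time in s.
With the tool pointing down it reaches from about 0.275 to 0.75 m from the base axis. Payload 10.2 kg.
Tool frame: the origin (TCP) lies at the very end of the fingers, on their centre line; the grasp point (between the pads) lies 19 mm behind it (env.grasp_offset is the distance from the TCP to the grasp point, in m); z points along the fingers, y is the direction in which the jaws open and shut (so a half turn about z gives the same grasp; the last joint's range is limited). The gripper opens to 88 mm and grips with 3 to 60 N. Pads are 18 mm wide; open, the fingers measure 123 mm over their backs; the gripper's body (75 mm by 187 mm) begins 45 mm behind the grasp point.
Start: joints at [1.071, 0.313, 1.498, -0, 1.331, -0.223], TCP at [0.143, 0.505, 0.239] pointing down, gripper open.
Joint ranges: [-2.94, 2.94], [-0.97, 2.17], [0.19, 2.56], [-1.23, 4.37], [0.02, 3.11], [-2.88, 2.88]. Speed limits (rad/s): [2.39, 2.39, 3.01, 3.14, 3.14, 3.14].

### API

Orientations are given as a rotation vector (axis times angle).
In Python, from cell import env gives the robot as it stands.
- The arm moves only by the shell command python3 -m handwheel 'ROWS' [FORCE]. ROWS is JSON, a list that holds one entry, the list of rows, each a list of 5 numbers: the shift along the world's x, y, z in mm, then the turn about the world's z in degrees, then the finger opening in mm, from 0 to 88.1. A call has 1 to 5 rows; each row shifts and turns the commanded pose from where the row before left it; what a row does not reach is not made up. A row lasts 1/12 s, in which the tool goes at most 41.7 mm and 7.16 degrees, less where a joint would pass 70% of its speed; a pose out of reach is approached as far as the arm can. A call is refused whole if a number of a shift passes 41.7 or a number of a turn 7.16, either way. A call with a gripper value outside its range is refused whole. The fingers move at their own pace and stop on an object; FORCE is the grip in N (left out, the last holds). Time passes only in rows, so rows that do not move let the fingers close. It gives the time, the measured TCP pose, the force and the opening at its end, in the units of the state.
- env.observe(): the state, without advancing time (a new reading comes with each control period).
- env.camera(name): name is "scene" or "top" or "wrist"; returns a dict with "pixels" (480x640x3 uint8, blue, green, red), "z_map" (480x640 float32, m along the optical axis (not along the pixel's ray), 0 where there is no reading), "fx", "fy", "cx", "cy" (pixels), "xyz" and "rotation" of the camera in the world. Camera axes: x right, y down, z forward; pixel columns grow to the right and rows downward; lengths in m; the calibration is good to about 2 mm. A picture is of the moment at which its call begins.
- env.sign_off(): hands the job in, once; it reports no verdict.
The state is a dict: "clock": time; "joint_positions": joint angles; "qvel": joint speeds; "effort": joint torques, N m; "tcp_pos": TCP position; "tool_rot": TCP orientation; "wrist_force": force on the tool from outside, world axes, zero at the start; "torque": the same for the moment, N m; "grip_width": finger opening in m.
Only numpy, scipy, OpenCV 4.12 (cv2) and the standard library are available. Lean on these libraries where they do the work, as an engineer would, in place of code of your own. Each camera call takes 0.05 s, during which the arm holds its last target. There are 200 camera calls.

### The job

Start the gas analyser with your closed fingertips: tip the wide mains rocker fully on by pressing down its raised half, the one away from the robot, then the narrow pump rocker the same way, then push the round start button on the loose hand box all the way down, keep it down for at least one second and let it come up again. Do not press the square vent key, do not lift or push the hand box away, and leave the other things on the bench where they are.

Things in the scene. Friction and masses are not known exactly. Their poses are not given: they have to be found in the camera images.
- panel: flat aluminium base plate screwed to the bench, 150 x 310 mm, 10 mm thick; origin under its centre. Three grey switch modules stand on it in a row along its y axis, 100 mm apart, in any order; each module is 92 mm (x) by 60 mm (y) by 45 mm high, its top 55 mm above the bench, and has the same yaw as the panel
- mains_rocker (a joint): MAINS: the WIDE white rocker, 60 mm long and 38 mm wide, bent like a shallow V. rad: 0 off (far half sticks up), 0.30 on (far half level). It starts at 0 to 0.04 rad. It stays where it is left; about 3 to 5 N on the raised half tips it
- mains_rocker_raised (a point): point on the upper face of the mains rocker's raised half, in the middle of its width, 20 mm from the pivot crease and 10 mm from the free end. In the off state it is 64 mm above the bench and the free end 67 mm; when fully on the half lies level with its face 58 mm above the bench (3 mm proud of the housing). Its x axis points from the crease to the free end when off; horizontally that is the panel's x axis, away from the robot. The pivot runs along y, in the crease
- pump_rocker (a joint): PUMP: the NARROW white rocker, 60 mm long and 16 mm wide, otherwise the same as the mains rocker. rad: 0 off, 0.30 on; starts at 0 to 0.04
- pump_rocker_raised (a point): the same point on the pump rocker's raised half (same heights and axes)
- vent_key (a joint): VENT: square white key, 28 x 28 mm, on the third module; travel in m, 0 up, 0.005 down. Not to be pressed
- vent_key_top (a point): middle of the square key's top face, 65 mm above the bench
- start_box: loose grey hand box on rubber feet, 115 mm (x) by 80 mm (y), top 40 mm above the bench, about 0.5 kg; origin under its centre. It lies to the right of the panel
- start_button (a joint): START: round white mushroom button, 34 mm across, on the hand box, 15 mm from the box's centre along its x axis; sprung. Travel in m: 0 up, 0.006 fully down (about 5 N). It springs back up when let go
- start_button_top (a point): middle of the round button's top face, 54 mm above the bench when up, 48 mm when fully down
- vial: small amber vial, 22 mm across, 45 mm tall, standing on the panel's base plate in the gap between two modules, its top level with theirs; origin at its underside
- pliers: pliers with red grips, about 150 mm long, lying on the bench; origin on the bench under the pivot
- screwdriver: screwdriver, 170 mm long, lying on the bench; its x axis runs from handle to tip
- tape: roll of yellow tape lying flat, 56 mm across, 16 mm high; origin at its underside
- jug: white plastic bottle, 72 mm across, 140 mm tall, standing behind the panel; origin at its underside
- reagent: amber bottle, 52 mm across, 100 mm tall; origin at its underside
- fitting: stepped brass tube fitting standing on end, 22 mm across, 30 mm tall; origin at its underside
Mind the look-alikes: they are no part of the job. What is shaped like the start_box but yellow is not meant.

How it is judged:
By the outcome, as a careful person would: the job done as asked, in the order asked, and still so for the second after the job is handed in, with the robot touching nothing.
It also fails if it takes over 42 s, if anything falls off the work surface, if the arm or the gripper's body presses on something with over 40 N, if the wrist force passes 120 N, or if a joint passes its speed limit or range.

## Working session

There is one attempt and no reset: what is moved stays moved. The work goes in short steps, Python scripts to look and compute and a shell command to move; the robot and the scene stay as the last step left them, time stands still between calls to the robot, and variables do not carry over. Pictures are saved under pics/ and viewed, about 8 in all and at most 12, crops included, and the job is handed in when it is done.

```bash
mkdir -p pics
cat > h.py <<'E'
import numpy as np, cv2
from cell import env
def snap(n,f=None):
    c=env.camera(n)
    if f: cv2.imwrite('pics/'+f,c['pixels']); np.savez('pics/'+f+'.npz',**c)
    return c
def R(c):
    r=np.array(c['rotation'],float)
    return r if r.shape==(3,3) else cv2.Rodrigues(r)[0]
def ray(c,u,v,z):
    d=R(c)@np.array([(u-c['cx'])/c['fx'],(v-c['cy'])/c['fy'],1]); o=np.array(c['xyz'])
    return o+d*(z-o[2])/d[2]
def cloud(c):
    v,u=np.mgrid[:480,:640]; Z=c['z_map']
    P=np.stack([(u-c['cx'])/c['fx']*Z,(v-c['cy'])/c['fy']*Z,Z],-1)
    P=P@R(c).T+np.array(c['xyz']); P[Z==0]=np.nan
    return P
E
python3 - <<'E'
from h import *
for n in('top','scene'):
    c=snap(n,n+'0.png'); print(n,c['xyz'],c['rotation'],c['fx'])
print(env.observe())
E
```

```text
top [0.4164476  0.01660261 1.10869528] [-2.16779663  2.14026734 -0.10371162] 546.8547092001957
scene [ 1.38465828 -0.65915175  0.76166888] [-1.96131544 -0.93409744  0.53984998] 618.6118412798162
{'clock': 0.1, 'joint_positions': array([ 1.07061697e+00,  3.13369724e-01,  1.49835285e+00, -1.40815003e-05,
        1.33102847e+00, -2.23406430e-01]), 'qvel': array([ 2.93406196e-04, -6.66204045e-04, -1.77451283e-03, -4.97055565e-06,
       -4.63604510e-04, -1.74967632e-03]), 'effort': array([ 1.76623966e-03, -4.02809894e+01, -2.52643758e+01,  6.95318892e-02,
        3.42260313e-02, -7.17405987e-05]), 'tcp_pos': array([0.14336445, 0.50481035, 0.23823386]), 'tool_rot': array([-4.33307497e-01, -3.11116544e+00,  1.70919092e-03]), 'wrist_force': array([ 0.0225384 ,  0.12926049, -0.09473691]), 'torque': array([ 0.03558888, -0.03043335,  0.06547704]), 'grip_width': 0.08810178906891593}
```

View pics/top0.png

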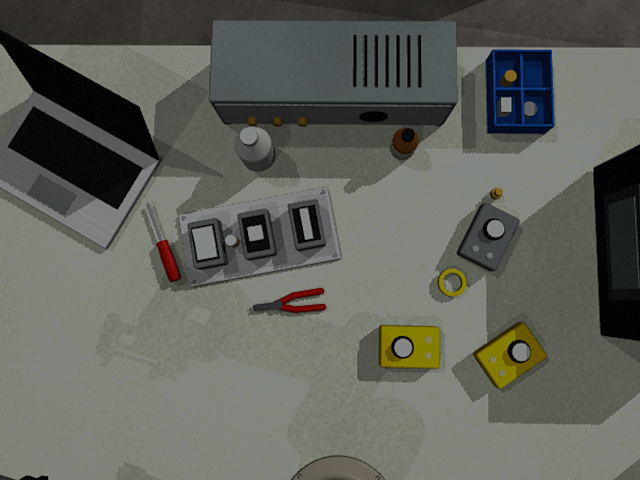

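View pics/scene0.png

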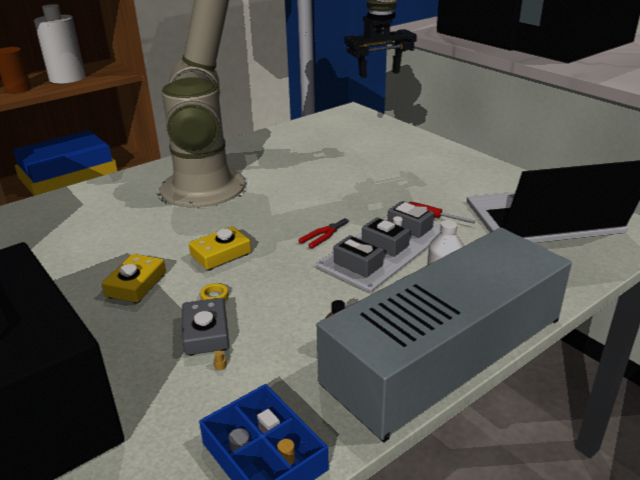

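The top view shows the mains rocker at about (204,243), the vent key at (256,233), the pump rocker at (306,223) and the grey box's button at (495,229). The yellow boxes are decoys. Next I measure these.

Run:
```python
from h import *
c=dict(np.load('pics/top0.png.npz')); P=cloud(c); g=cv2.cvtColor(c['pixels'],cv2.COLOR_BGR2GRAY)
hsv=cv2.cvtColor(c['pixels'],cv2.COLOR_BGR2HSV)
m=((g>165)&(hsv[...,1]<50)).astype('uint8')
for n,(u,v,zz) in dict(mains=(204,243,.058),vent=(256,233,.065),pump=(306,223,.058),start=(495,229,.054)).items():
    s=np.zeros_like(m); s[v-28:v+28,u-22:u+22]=m[v-28:v+28,u-22:u+22]
    k,l,st,ce=cv2.connectedComponentsWithStats(s); i=1+np.argmax(st[1:,4])
    cn=cv2.findContours((l==i).astype('uint8'),0,1)[0][0]
    r=cv2.minAreaRect(cn); pts=P[l==i]
    print(n,ce[i].round(1),st[i],r,'ray',ray(c,*ce[i],zz).round(4),'cloudmed',np.nanmedian(pts,0).round(4))
    b=np.array([ray(c,*q,zz) for q in cv2.boxPoints(r)]); print(b.round(4).tolist())
# module tops/plates by height
for lo,hi,box in((.004,.02,(170,175,350,300)),(.049,.061,(170,175,350,300)),(.03,.045,(450,195,530,280))):
    x0,y0,x1,y1=box; mm=np.zeros_like(m); h=P[...,2]; mm[y0:y1,x0:x1]=((h>lo)&(h<hi))[y0:y1,x0:x1]
    mm=cv2.morphologyEx(mm,cv2.MORPH_OPEN,np.ones((3,3)))
    for q in cv2.findContours(mm,0,1)[0]:
        if cv2.contourArea(q)>300:
            w=np.array([P[p[0][1],p[0][0],:2] for p in q],'float32'); w=w[~np.isnan(w[:,0])]
            print(lo,cv2.minAreaRect(w))
print('bench z',np.nanmedian(P[380:440,100:250,2]))
x=cv2.resize(c['pixels'][170:300,160:360],None,fx=4,fy=4,interpolation=cv2.INTER_CUBIC); cv2.imwrite('pics/crop1.png',cv2.convertScaleAbs(x,alpha=1.2))
```

```text
Traceback (most recent call last):
ValueError: attempt to get argmax of an empty sequence
```

```bash
cat > m.py <<'E'
from h import *
c=dict(np.load('pics/top0.png.npz')); P=cloud(c); g=cv2.cvtColor(c['pixels'],cv2.COLOR_BGR2GRAY)
hsv=cv2.cvtColor(c['pixels'],cv2.COLOR_BGR2HSV)
print([int(g[v,u]) for u,v in((204,243),(204,233),(204,255),(256,233),(306,223),(495,229),(182,250))])
m=((g>130)).astype('uint8')
for n,(u,v,zz) in dict(mains=(204,243,.058),vent=(256,233,.065),pump=(306,223,.058),start=(495,229,.054)).items():
    s=np.zeros_like(m); a=22 if n!='start' else 15;s[v-22:v+22,u-a+4:u+a-4]=m[v-22:v+22,u-a+4:u+a-4]
    k,l,st,ce=cv2.connectedComponentsWithStats(s); i=l[v,u]
    cn=cv2.findContours((l==i).astype('uint8'),0,1)[0][0]
    r=cv2.minAreaRect(cn); pts=P[l==i]
    print(n,ce[i].round(1),st[i],r,'ray',ray(c,*ce[i],zz).round(4),'cloudmed',np.nanmedian(pts,0).round(4))
    b=np.array([ray(c,*q,zz) for q in cv2.boxPoints(r)]); print(b.round(4).tolist())
for lo,hi,box in((.004,.02,(170,175,350,300)),(.049,.061,(170,175,350,300)),(.03,.045,(450,195,530,280))):
    x0,y0,x1,y1=box; mm=np.zeros_like(m); h=P[...,2]; mm[y0:y1,x0:x1]=((h>lo)&(h<hi))[y0:y1,x0:x1]
    for q in cv2.findContours(mm,0,1)[0]:
        if cv2.contourArea(q)>300:
            w=np.array([P[p[0][1],p[0][0],:2] for p in q],'float32'); w=w[~np.isnan(w[:,0])]
            print(lo,cv2.minAreaRect(w))
print('bench z',np.nanmedian(P[380:440,100:250,2]))
x=cv2.resize(c['pixels'][170:300,160:360],None,fx=4,fy=4,interpolation=cv2.INTER_CUBIC); cv2.imwrite('pics/crop1.png',cv2.convertScaleAbs(x,alpha=1.2))
E
python3 m.py
```

```text
[132, 133, 133, 134, 132, 133, 94]
mains [204.4 242.4] [192 227  24  32 542] ((204.33860778808594, 242.3253173828125), (29.49178695678711, 19.130908966064453), 78.2317123413086) ray [0.5201 0.2658 0.058 ] cloudmed [0.5204 0.2652 0.06  ]
[[0.5442, 0.2909, 0.058], [0.5523, 0.2547, 0.058], [0.4962, 0.2409, 0.058], [0.4882, 0.2769, 0.058]]
vent [255.  232.4] [248 226  15  14 164] ((255.00001525878906, 232.5), (12.494322776794434, 12.987520217895508), 80.53767395019531) ray [0.5398 0.1669 0.065 ] cloudmed [0.5403 0.1668 0.0655]
[[0.5494, 0.1816, 0.065], [0.5538, 0.1569, 0.065], [0.5299, 0.1523, 0.065], [0.5255, 0.1769, 0.065]]
pump [305.8 223.1] [300 208  13  31 217] ((305.67926025390625, 223.12266540527344), (29.609025955200195, 7.432971000671387), 79.3803482055664) ray [0.5601 0.0697 0.058 ] cloudmed [0.56   0.0693 0.0605]
[[0.587, 0.0828, 0.058], [0.5899, 0.0686, 0.058], [0.533, 0.0571, 0.058], [0.5302, 0.0712, 0.058]]
start [495.2 228.1] [487 221  17  15 198] ((495.0, 228.0), (14.0, 16.0), 90.0) ray [ 0.5549 -0.2968  0.054 ] cloudmed [ 0.5549 -0.2968  0.0545]
[[0.5687, -0.2813, 0.054], [0.569, -0.3121, 0.054], [0.5417, -0.3115, 0.054], [0.5413, -0.2808, 0.054]]
0.004 ((0.5384818315505981, 0.16978013515472412), (0.15695005655288696, 0.3154512047767639), 10.814641952514648)
0.049 ((0.5189541578292847, 0.2656446695327759), (0.09222852438688278, 0.06076207384467125), 11.66291332244873)
0.049 ((0.5388489961624146, 0.167851984500885), (0.09211685508489609, 0.05998453125357628), 11.389613151550293)
0.049 ((0.5584767460823059, 0.06981273740530014), (0.09259802848100662, 0.059879958629608154), 11.477767944335938)
0.03 ((0.5408661365509033, -0.28963255882263184), (0.08091527968645096, 0.11612674593925476), 63.093719482421875)
bench z 0.00011043042444480733
```

View pics/crop1.png

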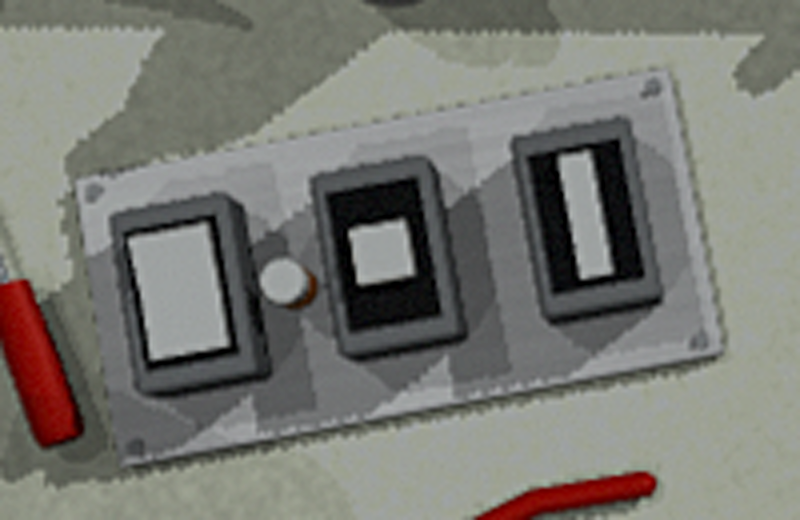

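The crop shows mains (left), vent (middle) and pump (right) on a panel yawed about 11.4°. The raised points come out at mains (0.5386, 0.2697) and pump (0.578, 0.074), and the start button is at (0.555, -0.297). Moving to hover over the mains rocker with closed fingers.

```bash
python3 -m handwheel '[[[26,-16,-6,1.8,0],[26,-16,-6,1.8,0],[26,-16,-6,1.8,0],[26,-16,-6,1.8,0],[26,-16,-6,1.8,0]]]' 20
python3 -m handwheel '[[[26,-16,-6,1.8,0],[26,-16,-6,1.8,0],[26,-16,-6,1.8,0],[26,-16,-6,1.8,0],[26,-16,-6,1.8,0]]]'
python3 -m handwheel '[[[26,-16,-8,1.8,0],[26,-16,-8,1.8,0],[26,-16,-8,1.8,0],[26,-16,-8,1.8,0],[0,0,0,0,0]]]'
```

```text
clock: 0.52
tcp_pos: [0.2744, 0.424, 0.2082]
tool_rot: [-0.185, -3.136, 0.001]
wrist_force: [0.7, 1.0, -0.5]
grip_width: 0.057
clock: 0.93
tcp_pos: [0.4045, 0.3439, 0.1782]
tool_rot: [0.061, -3.14, 0.0]
wrist_force: [-0.2, 0.2, 0.0]
grip_width: 0.0239
clock: 1.35
tcp_pos: [0.5104, 0.2778, 0.1446]
tool_rot: [0.252, -3.13, 0.002]
wrist_force: [-0.0, -0.7, -0.6]
grip_width: 0.0004
```

```bash
python3 -m handwheel '[[[14,-4,-15,2,0],[14,-4,-15,0,0],[0,0,-20,0,0],[0,0,-15,0,0],[0,0,0,0,0]]]'
python3 - <<'E'
from h import *
c=snap('wrist','w1.png'); o=env.observe(); print(o['tcp_pos'],o['wrist_force'],o['grip_width'])
E
```

```text
clock: 1.77
tcp_pos: [0.5337, 0.2726, 0.0785]
tool_rot: [0.309, -3.12, 0.002]
wrist_force: [-0.3, -0.2, -0.9]
grip_width: 0.0003
[0.53448586 0.27297486 0.08044942] [-0.38919372  0.4414699   0.75330102] 0.0004446423535474824
```

View pics/w1.png

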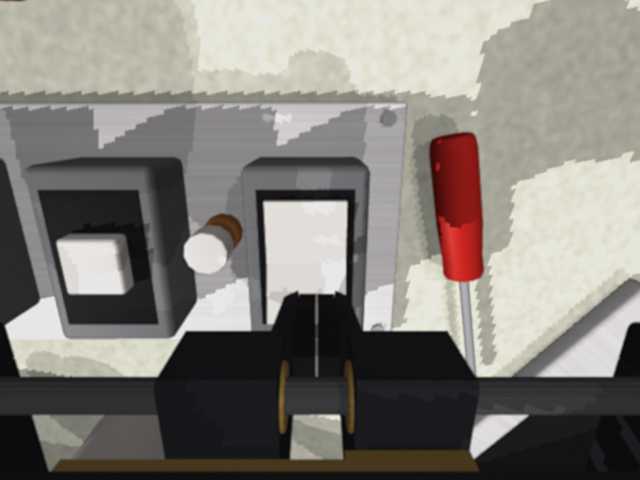

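The wrist view shows the fingertips at (317,293) over the mains rocker's far half, roughly centred. Shifting slightly and pressing.

```bash
python3 -m handwheel '[[[4,-3,-8,0,0],[0,0,-6,0,0],[0,0,-3,0,0],[0,0,-3,0,0],[0,0,0,0,0]]]'
python3 -m handwheel '[[[0,0,-1.5,0,0],[0,0,-1.5,0,0],[0,0,0,0,0]]]'
```

```text
clock: 2.23
tcp_pos: [0.54, 0.2701, 0.062]
tool_rot: [-0.31, 3.125, 0.0]
wrist_force: [1.9, 0.1, 2.1]
grip_width: 0.0004
clock: 2.48
tcp_pos: [0.5396, 0.2701, 0.0588]
tool_rot: [-0.31, 3.126, 0.0]
wrist_force: [2.3, 0.9, 2.6]
grip_width: 0.0004
```

```bash
python3 -m handwheel '[[[0,0,-1,0,0],[0,0,0,0,0]]]'
python3 -m handwheel '[[[0,0,-1,0,0],[0,0,0,0,0]]]'
```

```text
clock: 2.65
tcp_pos: [0.5397, 0.2701, 0.0584]
tool_rot: [-0.31, 3.126, 0.0]
wrist_force: [0.9, -0.8, 7.4]
grip_width: 0.0004
clock: 2.82
tcp_pos: [0.5397, 0.2701, 0.0582]
tool_rot: [-0.311, 3.125, -0.0]
wrist_force: [-2.3, -1.8, 15.6]
grip_width: 0.0003
```

Bottomed out at z ≈ 58 mm with 15 N. Lifting, checking, and moving to the pump rocker.

```bash
python3 -m handwheel '[[[0,0,20,0,0],[0,0,30,0,0],[6,-33,10,0,0],[6,-33,0,0,0],[6,-33,0,0,0]]]'
python3 -m handwheel '[[[7,-33,0,0,0],[7,-33,0,0,0],[6,-31,0,0,0],[0,0,-25,0,0],[0,0,0,0,0]]]'
python3 - <<'E'
from h import *
c=snap('top','t2.png'); s=snap('scene','s2.png'); o=env.observe(); print(o['tcp_pos'],o['wrist_force'])
for n,k in(('top',c),('scene',s)):
    P=cloud(k)
    for nm,cr in(('mains',(.519,.2657)),('pump',(.5585,.0698))):
        e=np.array([.980,.198]); f=np.array([-.198,.980]); d=P[...,:2]-cr; a=d@e; b=d@f
        for lo,hi in((-.027,-.015),(.01,.02),(.02,.028)):
            q=(a>lo)&(a<hi)&(abs(b)<.006)&(P[...,2]<.075)&(P[...,2]>.04); print(n,nm,lo,q.sum(),np.nanmedian(P[...,2][q]).round(4))
E
```

```text
clock: 3.23
tcp_pos: [0.5569, 0.1703, 0.1169]
tool_rot: [0.313, -3.125, -0.0]
wrist_force: [1.2, -0.4, -1.1]
grip_width: 0.0002
clock: 3.65
tcp_pos: [0.5752, 0.0728, 0.0879]
tool_rot: [0.306, -3.119, -0.002]
wrist_force: [-1.1, -0.6, -1.2]
grip_width: 0.0008
[0.57641967 0.0745652  0.090974  ] [ 0.48530968 -0.05029089  0.22927144]
top mains -0.027 38 0.0652
top mains 0.01 34 0.0581
top mains 0.02 23 0.0579
top pump -0.027 0 nan
top pump 0.01 0 nan
top pump 0.02 0 nan
scene mains -0.027 15 0.065
scene mains 0.01 13 0.0588
scene mains 0.02 7 0.0586
scene pump -0.027 19 0.0592
scene pump 0.01 10 0.0621
scene pump 0.02 10 0.0647
  return np.nanmean(a, axis, out=out, keepdims=keepdims)
```

Mains is fully on: the far half is level at 58 mm. Now the pump rocker.

```bash
python3 -m handwheel '[[[2,-1,-10,0,0],[0,0,-12,0,0],[0,0,-4,0,0],[0,0,-3,0,0],[0,0,0,0,0]]]'
python3 -m handwheel '[[[0,0,-1.5,0,0],[0,0,-1.5,0,0],[0,0,0,0,0]]]'
python3 -m handwheel '[[[0,0,-1,0,0],[0,0,0,0,0]]]'
```

```text
clock: 4.17
tcp_pos: [0.5794, 0.0735, 0.0624]
tool_rot: [0.311, -3.126, -0.0]
wrist_force: [0.3, 0.7, -0.2]
grip_width: 0.0007
clock: 4.42
tcp_pos: [0.5795, 0.0732, 0.0598]
tool_rot: [-0.311, 3.126, 0.0]
wrist_force: [1.3, 1.8, 1.6]
grip_width: 0.0005
clock: 4.58
tcp_pos: [0.5796, 0.0731, 0.0588]
tool_rot: [-0.31, 3.126, 0.0]
wrist_force: [1.4, 2.5, 1.8]
grip_width: 0.0003
```

```bash
python3 -m handwheel '[[[0,0,-1,0,0],[0,0,0,0,0]]]'
python3 -m handwheel '[[[0,0,-1,0,0],[0,0,0,0,0]]]'
```

```text
clock: 4.75
tcp_pos: [0.5796, 0.0731, 0.0583]
tool_rot: [-0.31, 3.126, -0.0]
wrist_force: [-2.5, 2.9, 7.6]
grip_width: 0.0005
clock: 4.92
tcp_pos: [0.5796, 0.0731, 0.0582]
tool_rot: [-0.311, 3.126, -0.0]
wrist_force: [-4.9, 2.7, 15.7]
grip_width: 0.0006
```

Pump bottomed. Lifting and moving to the start button at (0.555, -0.2966), which both the blob and the box geometry give.

```bash
python3 -m handwheel '[[[0,0,20,0,0],[0,0,30,0,0],[-2,-32,10,0,0],[-2,-34,0,0,0],[-2,-34,0,0,0]]]'
python3 -m handwheel '[[[-2,-34,0,0,0],[-2,-34,0,0,0],[-2,-34,0,0,0],[-2,-34,0,0,0],[-2,-34,0,0,0]]]'
python3 -m handwheel '[[[-3,-34,0,0,0],[-3,-34,0,0,0],[-3,-32,0,0,0],[0,0,-30,0,0],[0,0,0,0,0]]]'
python3 - <<'E'
from h import *
c=snap('top','t3.png'); s=snap('scene','s3.png'); o=env.observe(); print(o['tcp_pos'],o['wrist_force'])
for n,k in(('top',c),('scene',s)):
    P=cloud(k)
    for nm,cr in(('mains',(.519,.2657)),('pump',(.5585,.0698))):
        e=np.array([.980,.198]); f=np.array([-.198,.980]); d=P[...,:2]-cr; a=d@e; b=d@f
        for lo,hi in((-.027,-.015),(.01,.02),(.02,.028)):
            q=(a>lo)&(a<hi)&(abs(b)<.006)&(P[...,2]<.075)&(P[...,2]>.04); print(n,nm,lo,q.sum(),np.nanmedian(P[...,2][q]).round(4))
E
```

```text
clock: 5.33
tcp_pos: [0.5733, -0.0282, 0.1173]
tool_rot: [-0.312, 3.125, -0.001]
wrist_force: [0.3, 0.0, -0.1]
grip_width: 0.0003
clock: 5.75
tcp_pos: [0.5627, -0.1988, 0.1163]
tool_rot: [0.31, -3.125, -0.0]
wrist_force: [1.1, -0.6, 0.1]
grip_width: 0.0002
clock: 6.17
tcp_pos: [0.5519, -0.2973, 0.0818]
tool_rot: [0.306, -3.121, -0.008]
wrist_force: [-0.9, 1.1, -1.4]
grip_width: 0.0008
[ 0.5538195  -0.29627737  0.08592685] [0.50734621 0.7657145  1.44419853]
top mains -0.027 38 0.0647
top mains 0.01 33 0.0585
top mains 0.02 24 0.0576
top pump -0.027 37 0.0649
top pump 0.01 33 0.0584
top pump 0.02 23 0.0583
scene mains -0.027 19 0.0641
scene mains 0.01 10 0.0577
scene mains 0.02 9 0.0594
scene pump -0.027 21 0.0653
scene pump 0.01 17 0.0588
scene pump 0.02 12 0.058
```

Both rockers are on. Now the start button.

```bash
python3 -m handwheel '[[[1,0,-12,0,0],[0,0,-12,0,0],[0,0,-5,0,0],[0,0,-2,0,0],[0,0,0,0,0]]]'
python3 -m handwheel '[[[0,0,-2,0,0],[0,0,-2,0,0],[0,0,-2,0,0],[0,0,0,0,0]]]'
python3 -m handwheel '[[[0,0,-1,0,0],[0,0,0,0,0]]]'
```

```text
clock: 6.68
tcp_pos: [0.5554, -0.2965, 0.0552]
tool_rot: [0.311, -3.125, -0.001]
wrist_force: [-0.7, 0.2, 0.4]
grip_width: 0.0002
clock: 7.02
tcp_pos: [0.5558, -0.2971, 0.05]
tool_rot: [-0.31, 3.125, -0.001]
wrist_force: [0.9, 1.9, 5.0]
grip_width: 0.0003
clock: 7.18
tcp_pos: [0.5558, -0.2971, 0.0491]
tool_rot: [-0.31, 3.125, -0.001]
wrist_force: [1.3, 0.7, 4.9]
grip_width: 0.0005
```

```bash
python3 -m handwheel '[[[0,0,-1,0,0],[0,0,0,0,0]]]'
python3 -m handwheel '[[[0,0,-1,0,0],[0,0,0,0,0],[0,0,0,0,0]]]'
```

```text
clock: 7.35
tcp_pos: [0.5558, -0.2971, 0.0484]
tool_rot: [-0.31, 3.125, -0.001]
wrist_force: [1.3, 2.1, 6.9]
grip_width: 0.0005
clock: 7.6
tcp_pos: [0.5559, -0.2971, 0.0482]
tool_rot: [-0.311, 3.125, -0.001]
wrist_force: [-2.0, 4.2, 12.2]
grip_width: 0.0003
```

Bottomed. Holding for about 1.7 s, then lifting straight up.

```bash
python3 -m handwheel '[[[0,0,-0.5,0,0],[0,0,0,0,0],[0,0,0,0,0],[0,0,0,0,0],[0,0,0,0,0]]]'
python3 -m handwheel '[[[0,0,0,0,0],[0,0,0,0,0],[0,0,0,0,0],[0,0,0,0,0],[0,0,0,0,0]]]'
python3 -m handwheel '[[[0,0,0,0,0],[0,0,0,0,0],[0,0,0,0,0],[0,0,0,0,0],[0,0,0,0,0]]]'
python3 -m handwheel '[[[0,0,0,0,0],[0,0,0,0,0],[0,0,0,0,0],[0,0,0,0,0],[0,0,0,0,0]]]'
python3 -m handwheel '[[[0,0,4,0,0],[0,0,10,0,0],[0,0,25,0,0],[0,0,30,0,0],[0,0,30,0,0]]]'
python3 -m handwheel '[[[-30,15,15,0,0],[-30,15,15,0,0],[-30,15,0,0,0],[-30,15,0,0,0],[0,0,0,0,0]]]'
python3 -m handwheel '[[[-30,15,0,0,0],[-30,15,0,0,0],[0,0,0,0,0],[0,0,0,0,0]]]'
python3 - <<'E'
from h import *
c=snap('top','t4.png'); s=snap('scene','s4.png'); o=env.observe(); print(o['clock'],o['tcp_pos'],o['wrist_force'])
P=cloud(c)
for nm,cr in(('mains',(.519,.2657)),('pump',(.5585,.0698)),('vent',(.5390,.1678))):
    e=np.array([.980,.198]); f=np.array([-.198,.980]); d=P[...,:2]-cr; a=d@e; b=d@f
    for lo,hi in((-.027,-.015),(-.01,.01),(.01,.02),(.02,.028)):
        q=(a>lo)&(a<hi)&(abs(b)<.006)&(P[...,2]<.075)&(P[...,2]>.03); print(nm,lo,q.sum(),np.nanmedian(P[...,2][q]).round(4))
for nm in('top0','t4'):
    k=dict(np.load(f'pics/{nm}.png.npz')); P=cloud(k); h=P[...,2]
    d=np.hypot(P[...,0]-.5549,P[...,1]+.2968)<.008; print(nm,'button z',np.nanmedian(h[d]).round(4))
    mm=np.zeros((480,640),'uint8'); mm[195:280,450:530]=((h>.03)&(h<.045))[195:280,450:530]
    for q in cv2.findContours(mm,0,1)[0]:
        if cv2.contourArea(q)>300:
            w=np.array([P[p[0][1],p[0][0],:2] for p in q],'float32'); print(cv2.minAreaRect(w[~np.isnan(w[:,0])]))
E
```

```text
clock: 8.02
tcp_pos: [0.5559, -0.2971, 0.0481]
tool_rot: [-0.311, 3.125, -0.002]
wrist_force: [-1.9, 4.5, 15.6]
grip_width: 0.0005
clock: 8.43
tcp_pos: [0.5559, -0.2971, 0.0481]
tool_rot: [-0.311, 3.125, -0.002]
wrist_force: [-3.4, 4.2, 16.0]
grip_width: 0.0002
clock: 8.85
tcp_pos: [0.5559, -0.2971, 0.0481]
tool_rot: [-0.311, 3.125, -0.002]
wrist_force: [-3.7, 4.5, 15.8]
grip_width: 0.0006
clock: 9.27
tcp_pos: [0.5559, -0.2971, 0.0481]
tool_rot: [-0.311, 3.125, -0.002]
wrist_force: [-3.3, 4.3, 16.1]
grip_width: 0.0004
clock: 9.68
tcp_pos: [0.5548, -0.2968, 0.1459]
tool_rot: [0.31, -3.124, -0.002]
wrist_force: [1.2, -0.5, 0.1]
grip_width: 0.0003
clock: 10.1
tcp_pos: [0.431, -0.2339, 0.1746]
tool_rot: [0.31, -3.122, -0.006]
wrist_force: [-0.2, -0.6, 0.1]
grip_width: 0.0004
clock: 10.43
tcp_pos: [0.375, -0.2069, 0.1757]
tool_rot: [-0.309, 3.126, -0.001]
wrist_force: [1.3, -0.3, 0.8]
grip_width: 0.0012
10.5333 [ 0.37623026 -0.20774202  0.17564282] [-0.17023434 -0.54263929  0.45573596]
mains -0.027 38 0.0646
mains -0.01 59 0.0583
mains 0.01 32 0.0577
mains 0.02 26 0.0583
pump -0.027 38 0.0649
pump -0.01 62 0.0592
pump 0.01 33 0.0589
pump 0.02 24 0.0581
vent -0.027 37 0.0564
vent -0.01 65 0.0651
vent 0.01 26 0.0557
vent 0.02 24 0.0562
top0 button z 0.055
((0.5408661365509033, -0.28963255882263184), (0.08091527968645096, 0.11612674593925476), 63.093719482421875)
t4 button z 0.0548
((0.5407533645629883, -0.28942304849624634), (0.08082999289035797, 0.11569453030824661), 63.17335891723633)
```

View pics/t4.png

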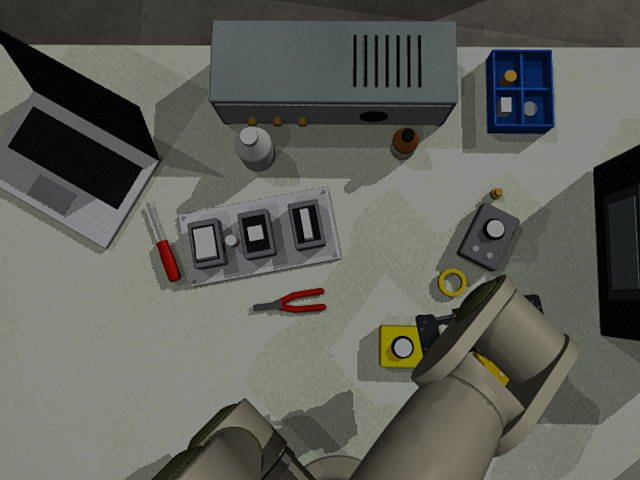

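The final top view shows everything in place: rockers at (204,243) and (306,223), hand box at (490,238), and the arm clear of all objects. Handing in.

```bash
python3 -c "
from cell import env
print(env.sign_off())"
```

```text
the job is handed in; nothing more can be done
None
```

The job is done and handed in, about 10.5 s in. I tipped the mains rocker on, then the pump rocker. I then pushed the start button to its stop at z ≈ 48 mm and held it there for about 1.7 s, with 16 N at the wrist, before letting it come up.

These last checks all agreed, and none failed:
- **Rockers:** both far halves lie level at about 58 mm and the near halves are up at about 65 mm.
- **Vent key:** it is still up, at 65 mm.
- **Start button:** it is back up, at about 55 mm.
- **Hand box:** it is within 0.3 mm and 0.1° of where it started.
- **Other things on the bench:** they look unmoved in the top view, judged by eye and not measured. One of the yellow look-alike boxes was mostly hidden behind the arm, but I never went down near it.
- **Robot:** the gripper is clear at z = 0.176 m with no contact force.

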